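# Check a module's height under a comparator's feeler and pass it on along the rail

### The arm

A 6-joint arm with a two-finger parallel gripper is mounted at the origin on a cart in front of the work surface, level with it; the furniture and walls round the work are solid. World frame = base frame: x ahead of the robot, y to its left, z up, the work surface at z = 0. Lengths are in mm, angles in degrees, forces in N, time in s.
With the tool pointing down it reaches from about 300 to 850 mm from the base axis. Payload 4.2 kg.
Tool frame: the origin (TCP) lies between the finger pads; the fingertips stand 14 mm ahead of it and the grasp point (between the pads) lies 5 mm behind it; z points along the fingers, y is the line along which they close (so a half turn about z gives the same grasp; the last joint's range is limited). The gripper opens to 91 mm and grips with 3 to 60 N. Pads are 32 mm wide; open, the fingers measure 118 mm over their backs; the gripper's body (76 mm by 178 mm) begins 60 mm behind the grasp point.
Start: joints at [-71.161, 18.312, 89.639, -0, 72.044, -1.146], TCP at [196.521, -540.39, 227.976] pointing down, gripper open.
Joint ranges: [-177.97, 177.97], [-48.28, 115.42], [12.27, 149.76], [-77.06, 257.06], [2.81, 150.46], [-146.56, 146.56]. Speed limits (degrees/s): [147.25, 147.25, 180, 180, 180, 180].

### API

Orientations are given as [roll, pitch, yaw] about the fixed x, y, z axes, in that order (R = Rz(yaw) Ry(pitch) Rx(roll)).
In Python, from workcell import * gives the robot as it stands. The module is installed in compiled form; this text tells all that it offers.
- The arm moves only by the tool send_rows, never from a script. Its argument "deltas" is a list of rows, each a list of 2 entries, a list of its own where there are three numbers: the shift along the tool's x, y, z normalised to -1 to 1, where 1 is 0.5 m, then the turn, a rotation vector about the tool's x, y, z normalised to -1 to 1, where 1 is 0.5 rad. A call has 1 to 10 rows; each row shifts and turns the commanded pose from where the row before left it, along the tool's axes as they then stand; what a row does not reach is not made up. A row lasts 1/10 s, in which the tool goes at most 50 mm and 8.59 degrees, less where a joint would pass 70% of its speed; a pose out of reach is approached as far as the arm can. A call with a number of a shift or a turn outside -1 to 1 is refused whole. A call with a gripper value outside its range is refused whole. "grip" is the closure, from 0 (fully open) to 1 (shut), set as the call begins (left out, the last holds). The fingers move at their own pace and stop on an object; "grip_force" is the grip in N (left out, the last holds). Time passes only in rows, so rows that do not move let the fingers close. It gives the time, the measured TCP pose, the force, the opening and the grip force at its end, in the units of the state.
- state(): the state, without advancing time (a new reading comes with each control period).
- grab_frame(name): name is "side" or "top" or "wrist"; returns the picture (384x512x3 uint8, red, green, blue); there is no depth.
- calibration(name): a dict with "mtx" (3x3 intrinsics, pixels), "R" (3x3) and "t" (3): a world point X has camera coordinates R X + t. Camera axes: x right, y down, z forward; pixel columns grow to the right and rows downward; lengths in mm; the calibration is good to about 2 mm. A picture is of the moment at which its call begins: read the wrist's pose just before it. calibration takes no time and is no camera call; for the wrist camera it gives the pose at the moment of the call.
- job_done(): hands the job in; it is judged then, once.
Trained networks look in the newest picture that a camera, given by its name, has taken for a name from the list of things; names that differ only in an ending like _2 or _b are one class to them, and where a whole thing is asked for, a point or a joint stands for the part that bears it (a point fixed in the world has none). Each returns a list of dicts, best first, with "p" (0 to 1); they miss things now and then, are a little off and sometimes report something else, mostly with a low value. They report only what shows in the picture. A call takes as long as a camera call. They do not tell look-alikes from the thing itself.
- trace(camera, label): "pixels" (384x512 bool, what is visible of it) and "bbox" ([left, top, width, height] in pixels, round what is visible of it).
The state is a dict: "time_s": time; "qpos": joint angles; "qvel": joint speeds; "effort": joint torques, N m; "ee_pos": TCP position; "ee_rot": TCP orientation; "force": force on the tool from outside, world axes, zero at the start; "torque": the same for the moment, N m; "gripper_width": finger opening in mm; "gripper_force": force on a finger pad.
Only numpy, scipy, OpenCV 4.12 (cv2) and the standard library are available. Lean on these libraries where they do the work, as an engineer would, in place of code of your own. Each camera call takes 0.05 s, during which the arm holds its last target. There are 200 camera calls.

### The job

Slide the flat aluminium module over the bench, without lifting it, until it lies flush against the comparator's guide rail, its gold connectors still pointing right along the rail, and is centred under the feeler foot (between the two dark tick marks on the rail). Swing the arrest lever fully over so that the feeler beam comes down, let its foot rest on the module for a second, then swing the lever fully back so that the beam is held up again. Finally slide the module along the rail, flush with it, until it touches the end stop; work the beam only by its lever, never move the module while the foot is on it, and leave the things lying around undisturbed.

Things in the scene. Friction and masses are not known exactly. Their poses are not given: they have to be found in the camera images.
- stand: Comparator, fixed: aluminium guide rail (16 mm high, 14 thick) with a grey upright plate behind it (x 55-65, y 10-150, to z 87 mm) that carries beam and lever. Origin: on the bench at the rail's front face, in line with the feeler foot. x square to the rail, away from the robot; y left along the rail; z up. Rail face: x = 0, y -300 to 160 mm.
- station (a point): Point on the bench below the middle of the place where the module belongs under the feeler: x = -62.5 mm, y = 0 of the stand; axes as of the stand. Two dark ticks on the rail's top at y = +67.5 and -67.5 mm mark where the module's ends belong.
- module_center (a point): Centre of the top face of the module's plate, 12 mm above the bench; axes as of module. The module starts in front of the rail, left of the feeler, its x roughly along the rail's +y (connectors to the right), turned up to 17 degrees. In both places its -y side (one of the 135 mm sides) lies against the rail; its -x side meets the end stop.
- module: Flat milled aluminium module, loose, about 0.42 kg: plate 135 mm (x) by 125 mm (y), 12 mm high, too wide to grasp. Origin on its underside, 5.5 mm from the plate's middle towards -x; z up. Three small gold connectors stick out 11 mm from its -x side at y = 42, 12 and -18 mm; a black plug block, 10 mm high, stands on its top near the +x edge at y = 35 mm.
- lever (a joint): Arrest lever, turning about an axis parallel to the stand's x at y = 45, z = 32 mm of the stand. 0 rad: arrested, handle leaning right (-y) 0.7 rad from upright, beam held up. 1.4 rad: fully released, handle leaning as far to the left (+y). Friction of 0.09 N m keeps it where it is left (1 to 2 N at the knob moves it).
- lever_knob (a point): Centre of the black ball knob (22 mm across) at the lever's end, 85 mm from the lever's axis on a 10 mm steel rod, in the plane x = 20 mm of the stand; 97 mm above the bench at both ends of the swing, 117 mm halfway. Free space on both sides of it.
- beam (a joint): Feeler beam, hinged about an axis parallel to the stand's x at y = 100, z = 58 mm; falls by its own weight (about 0.6 N at the foot) when the lever frees it. 0: held up; about 0.18 rad: foot on the module; 0.30: lower stop. Held up it is at most 71 mm high and lies at x = 34 to 47 mm of the stand, with a 12 mm wide cross arm at y = 0 running forward over the rail to x = -37 mm.
- foot (a point): Lowest point of the small round feeler foot on the beam's cross arm, at x = -30 mm, y = 0 of the stand; 30 mm above the bench while the beam is held up, so the module passes below it.
- end_stop: Aluminium end stop clamped on the rail, fixed, 165 to 260 mm right of the foot. Origin on the bench at the rail's front face, on the stop's face, which looks to +y; axes as of the stand. Its nose reaches 32 mm in front of the rail and is 20 mm high; its black clamp screw is 40 mm high.
- spool: Bystander: solder spool standing on its flange, 62 mm across, 52 mm high, behind the rail. Origin under its centre.
- board: Bystander: green circuit board on stand-offs, 60 x 95 x 24 mm, right of the work. Origin under its centre.
- cutter: Bystander: flush cutter with red handles, 131 x 46 x 11 mm, lying right of the end stop. Origin under its centre.
- tape: Bystander: roll of amber tape lying flat, 74 mm across, 14 mm high, behind on the left. Origin under its centre.
Not all that is in view belongs to the job. Of the things that look like the end_stop, the smallest one is meant.

How it is judged:
By the outcome, as a careful person would: the job done as asked, in the order asked, and still so for the second after the job is handed in, with the robot touching nothing.
It also fails if it takes over 61 s, if anything falls off the work surface, if the arm or the gripper's body presses on something with over 40 N, if the wrist force passes 120 N, or if a joint passes its speed limit or range.

## Working session

There is one attempt and no reset: what is moved stays moved. The work goes in short steps, Python scripts to look and compute and a tool call to move; the robot and the scene stay as the last step left them, time stands still between calls to the robot, and variables do not carry over. Pictures are saved under pics/ and viewed, at most 10 in all, crops included, and the job is handed in when it is done.

Besides the shell and the picture viewer there is one more tool, called after "Call:" as name([rows], argument=value, ...), one row to a line, values as JSON. send_rows: Moves the arm, as the interface text tells. Scaled input: -1 to 1 covers 0.5 m each way for a shift and 0.5 rad each way for a turn. Its arguments: {"type":"object","properties":{"deltas":{"type":"array","items":{"type":"array"}},"grip":{"type":"number"},"grip_force":{"type":"number"}},"required":["deltas"]}

```bash
mkdir -p pics
python3 - <<'E'
from workcell import *
import cv2,numpy as np
s=state();print({k:np.round(v,2) for k,v in s.items()})
for n in("top","side"):
    f=grab_frame(n);cv2.imwrite(f"pics/{n}0.png",cv2.resize(f[:,:,::-1],(800,600)))
    c=calibration(n);print(n,np.round(c["mtx"],1).tolist(),np.round(c["R"],3).tolist(),np.round(c["t"],1).tolist(), "cam",np.round(-c["R"].T@c["t"]))
    for l in("module","stand","end_stop","lever","lever_knob","beam"):
        for d in trace(n,l): 
            v,u=np.nonzero(d["pixels"]);print(l,round(d["p"],2),d["bbox"],np.round([u.mean(),v.mean()],1))
print(state()["time_s"])
E
```

```text
{'time_s': np.float64(0.0), 'qpos': array([-71.16,  18.35,  89.71,   0.  ,  72.04,  -1.14]), 'qvel': array([ 0.04, -0.09, -0.01,  0.01,  0.04,  0.05]), 'effort': array([ -0.  , -41.25, -23.2 ,   0.07,   0.05,  -0.  ]), 'ee_pos': array([ 196.37, -539.92,  227.11]), 'ee_rot': array([-179.9 ,   -0.  ,   19.98]), 'force': array([ 0.22,  0.49, -0.05]), 'torque': array([-0.04,  0.02, -0.02]), 'gripper_force': np.float64(0.0), 'gripper_width': np.float64(91.25)}
top [[389.5, 0.0, 256.3], [0.0, 389.5, 192.4], [0.0, 0.0, 1.0]] [[0.017, -1.0, 0.005], [-0.986, -0.017, -0.166], [0.166, -0.002, -0.986]] [-71.4, 606.8, 1153.1] cam [ 408.  -59. 1238.]
module 0.92 [120.1, 200.9, 49.1, 43.4] [141.7 220.1]
stand 0.92 [167.5, 163.6, 141.2, 32.8] [204.8 177.7]
end_stop 0.81 [325.9, 185.4, 21.2, 22.7] [334.5 197.9]
end_stop 0.72 [295.2, 188.6, 10.0, 10.9] [300.2 192.6]
end_stop 0.53 [312.7, 222.7, 16.4, 26.6] [320.9 234.6]
end_stop 0.37 [166.2, 160.5, 145.0, 36.7] [207.4 178. ]
lever 0.6 [197.2, 172.8, 26.8, 10.3] [211.  178.1]
lever_knob 0.56 [164.1, 163.2, 145.6, 35.6] [210.  178.5]
lever_knob 0.45 [202.8, 171.7, 17.9, 11.2] [211.3 178.4]
beam 0.56 [170.1, 168.9, 47.8, 30.7] [199.3 176.4]
side [[378.4, 0.0, 254.9], [0.0, 378.4, 193.5], [0.0, 0.0, 1.0]] [[-0.929, -0.368, 0.024], [-0.146, 0.306, -0.941], [0.339, -0.878, -0.338]] [512.2, 189.1, 1043.1] cam [ 150. 1046.  518.]
module 0.91 [186.7, 255.3, 68.3, 36.9] [220.8 274.5]
stand 0.82 [178.4, 195.0, 77.4, 61.2] [205.7 226.5]
end_stop 0.66 [288.3, 189.0, 22.3, 19.2] [297.3 198.8]
end_stop 0.51 [255.1, 194.5, 9.3, 13.2] [258.6 200.4]
end_stop 0.48 [264.3, 183.0, 15.5, 17.2] [271.6 191. ]
end_stop 0.2 [298.3, 191.7, 26.4, 8.1] [310.5 190.7]
lever 0.74 [210.8, 200.3, 13.4, 29.5] [215.7 214.6]
lever_knob 0.64 [210.3, 199.1, 15.4, 32.2] [215.6 214.2]
0.7
```

Run:
```python
import cv2
a=cv2.imread("pics/top0.png")
c=a[220:420,150:570];cv2.imwrite("pics/top0c.png",cv2.resize(c,(800,381),interpolation=cv2.INTER_CUBIC))
```

```text
(no output)
```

View pics/top0.png

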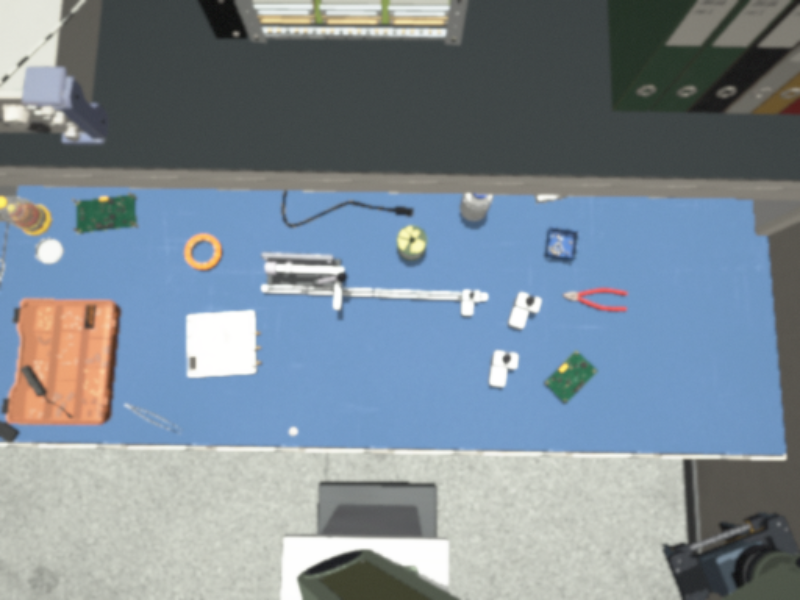

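View pics/side0.png

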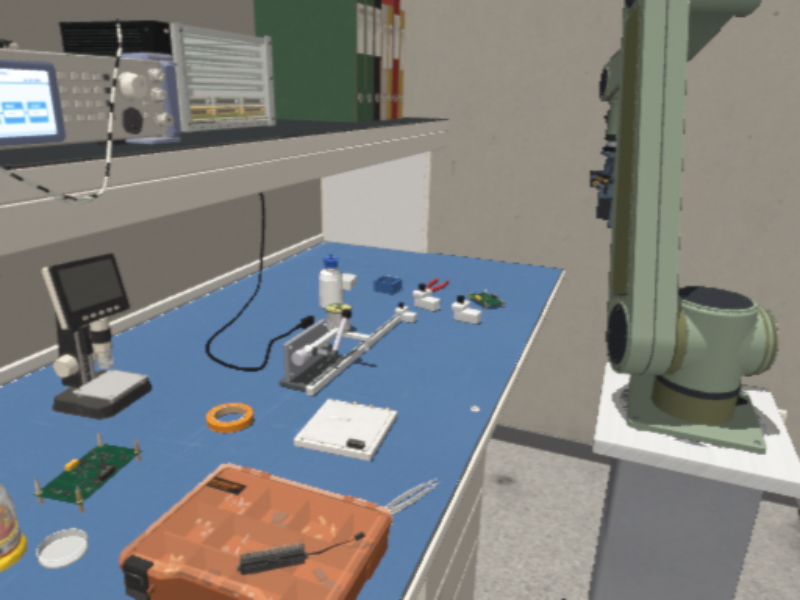

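The top view shows the module at (222,343), the rail from (262,290) to (487,296) with the cross arm at x≈338, and the clamped small end stop at (468,302). Two larger look-alikes lie off the rail at (525,308) and (503,368). The side view agrees with this. Next I'll get rough poses and the wrist camera's mounting.

```bash
cat > h.py <<'E'
from workcell import *
import cv2,numpy as np
from scipy.spatial.transform import Rotation as Ro
def ray(c,uv,z):
    uv=np.atleast_2d(uv).astype(float)
    d=np.c_[uv,np.ones(len(uv))]@np.linalg.inv(c["mtx"]).T@c["R"]
    o=-c["R"].T@c["t"]
    return o+d*((z-o[2])/d[:,2])[:,None]
def proj(c,X):
    p=(np.atleast_2d(X)@c["R"].T+c["t"])@c["mtx"].T
    return p[:,:2]/p[:,2:]
def tri(obs):
    A=[];b=[]
    for c,uv in obs:
        d=np.linalg.inv(c["mtx"])@np.r_[uv,1]@c["R"];d/=np.linalg.norm(d)
        P=np.eye(3)-np.outer(d,d);A.append(P);b.append(P@(-c["R"].T@c["t"]))
    A=np.vstack(A);b=np.hstack(b);x=np.linalg.lstsq(A,b,rcond=None)[0]
    return x,np.linalg.norm(A@x-b)
E
python3 - <<'E'
from h import *
c=calibration("top");k=1.5625
n=lambda *p:np.round(ray(c,np.array(p[0])/k,p[1])).tolist()
print("rail ends",n([[262,289],[487,296],[338,291]],16))
print("module corners",n([[187,312],[256,310],[257,374],[190,377],[222,343]],12))
print("stop",n([[468,302],[461,290],[461,315]],20))
print("tape,spool",n([[203,252],[411,242]],10), "shelf edge",n([[400,185]],300))
w=calibration("wrist");s=state();R=Ro.from_euler("xyz",s["ee_rot"],degrees=True).as_matrix()
o=-w["R"].T@w["t"];print("cam in tool",np.round(R.T@(o-s["ee_pos"]),1),np.round(w["R"]@R,3).tolist(),w["mtx"].round(1).tolist())
E
```

```text
rail ends [[633.0, 222.0, 16.0], [627.0, -237.0, 16.0], [632.0, 67.0, 16.0]]
module corners [[584.0, 373.0, 12.0], [590.0, 233.0, 12.0], [461.0, 223.0, 12.0], [453.0, 357.0, 12.0], [522.0, 297.0, 12.0]]
stop [[613.0, -198.0, 20.0], [637.0, -184.0, 20.0], [586.0, -184.0, 20.0]]
tape,spool [[710.0, 350.0, 10.0], [739.0, -81.0, 10.0]] shelf edge [[755.0, -57.0, 300.0]]
cam in tool [  74.7    0.3 -156.9] [[0.001, 1.0, 0.001], [-0.964, 0.001, -0.268], [-0.268, -0.0, 0.964]] [[317.0, 0.0, 260.3], [0.0, 317.0, 194.2], [0.0, 0.0, 1.0]]
```

Call:
send_rows([
  [[0.066,-0.063,-0.008],[0,0,0]],
  [[0.066,-0.063,-0.008],[0,0,0]],
  [[0.066,-0.063,-0.008],[0,0,0]],
  [[0.066,-0.063,-0.008],[0,0,0]],
  [[0.066,-0.063,-0.008],[0,0,0]],
  [[0.066,-0.063,-0.008],[0,0,0]],
  [[0.066,-0.063,-0.008],[0,0,0]],
  [[0.066,-0.063,-0.008],[0,0,0]],
  [[0.066,-0.063,-0.008],[0,0,0]],
  [[0.066,-0.063,-0.008],[0,0,0]],
])

```text
time_s: 1.7
ee_pos: [399.5, -129.8, 268.5]
ee_rot: [180.0, -0.0, 20.0]
force: [1.1, -0.9, 0.1]
gripper_width: 91.2
gripper_force: 0.0
```

Call:
send_rows([
  [[0.066,-0.063,-0.008],[0,0,0]],
  [[0.066,-0.063,-0.008],[0,0,0]],
  [[0.066,-0.063,-0.008],[0,0,0]],
  [[0.066,-0.063,-0.008],[0,0,0]],
  [[0,0,0],[0,0,-0.272]],
  [[0,0,0],[0,0,-0.272]],
  [[0,0,0],[0,0,-0.272]],
  [[0,0,0],[0,0,-0.272]],
  [[0,0,0],[0,0,-0.272]],
  [[0,0,0],[0,0,-0.272]],
])

```text
time_s: 2.7
ee_pos: [479.9, 32.0, 284.0]
ee_rot: [180.0, 0.0, 67.1]
force: [0.0, -0.1, 0.9]
gripper_width: 91.4
gripper_force: 0.0
```

Call:
send_rows([
  [[0,0,0],[0,0,-0.272]],
  [[0,0,0],[0,0,-0.272]],
  [[0,0,0],[0,0,-0.272]],
  [[0,0,0],[0,0,0]],
  [[0,0,0],[0,0,0]],
])

```text
time_s: 3.2
ee_pos: [480.0, 32.0, 284.0]
ee_rot: [180.0, 0.0, 90.0]
force: [0.5, -0.2, 0.2]
gripper_width: 91.2
gripper_force: 0.0
```

```bash
cat > snap.py <<'E'
import sys,pickle
from h import *
n=sys.argv[1];labels=sys.argv[2:]
c=calibration("wrist");f=grab_frame("wrist")
cv2.imwrite(f"pics/{n}.png",cv2.resize(f[:,:,::-1],(800,600),interpolation=cv2.INTER_CUBIC))
T={}
for l in labels:
    T[l]=trace("wrist",l)
    for d in T[l]:
        v,u=np.nonzero(d["pixels"]);print(l,round(d["p"],2),np.round(d["bbox"]),np.round([u.mean(),v.mean()],1))
pickle.dump((c,f,T),open(n+".pkl","wb"));print(state()["time_s"],state()["ee_pos"])
E
python3 snap.py wB end_stop lever_knob foot
```

```text
end_stop 0.77 [332. 300.  34.  26.] [345.1 310.5]
end_stop 0.42 [241. 332.   4.   8.] [242.4 333.8]
lever_knob 0.72 [386.  95.  39.  73.] [405.5 131.3]
foot 0.83 [346.   7. 104. 140.] [416.3  83.9]
3.4 [479.97164342  31.95439026 283.92413085]
```

Call:
send_rows([
  [[0.1,0,0],[0,0,0]],
  [[0.1,0,0],[0,0,0]],
  [[0.1,0,0],[0,0,0]],
  [[0.1,0,0],[0,0,0]],
  [[0,0,0],[0,0,0]],
  [[0,0,0],[0,0,0]],
])

```text
time_s: 4.0
ee_pos: [479.3, 232.7, 283.5]
ee_rot: [-180.0, 0.1, 90.2]
force: [-0.3, -0.8, -0.2]
gripper_width: 91.0
gripper_force: 0.0
```

```bash
python3 snap.py wA module end_stop lever_knob foot
```

```text
module 0.61 [241.  56.  97. 114.] [293.1 109.4]
end_stop 0.19 [240.  53. 105. 120.] [293.1 109.4]
foot 0.86 [342. 190.  82. 105.] [407.4 219.9]
foot 0.3 [342. 166. 102. 157.] [401.1 213.5]
4.25 [479.76583281 230.5909729  284.1086741 ]
```

View pics/wA.png

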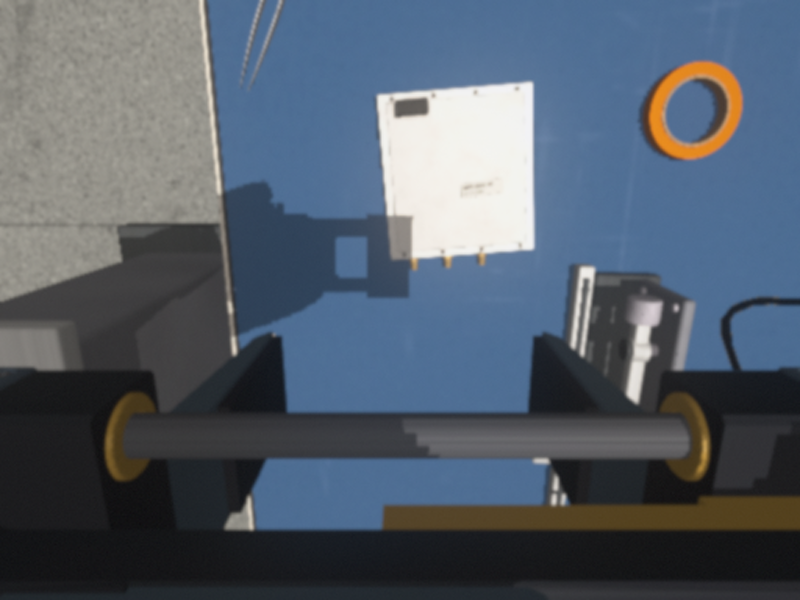

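View pics/wB.png

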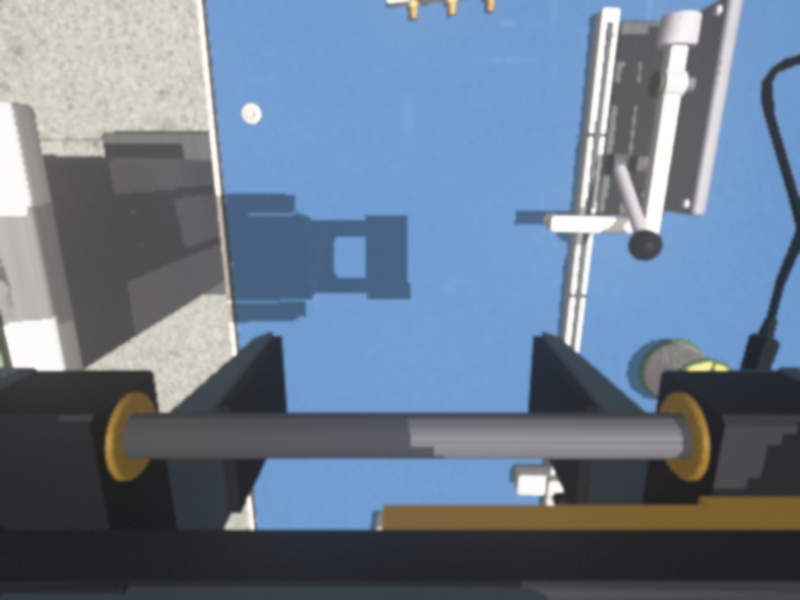

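The wrist views show the module's corners at (377,95), (533,82), (535,248) and (391,260). The rail ticks are at (598,133) and (578,295), the cross arm at (585,222) and the knob at (645,245). Next I'll extract the edges numerically.

Run:
```python
from h import *
import pickle
c,f,T=pickle.load(open("wA.pkl","rb"))
hsv=cv2.cvtColor(f,cv2.COLOR_RGB2HSV);
m=((hsv[...,1]<70)&(hsv[...,2]>150)).astype(np.uint8);m[180:]=0;m[:,:230]=0;m[:,350:]=0
cs=max(cv2.findContours(m,0,1)[0],key=cv2.contourArea)[:,0,:].astype(float)
X=ray(c,cs+0.0,12)[:,:2]
(ctr,wh,ang)=cv2.minAreaRect(X.astype(np.float32));print("minrect",np.round(ctr,1),np.round(wh,1),round(ang,2))
# edge fit: left(+y world) edge etc
for nm,sel in (("far x",X[:,0]>ctr[0]+55),("near x",X[:,0]<ctr[0]-55),("left",X[:,1]>ctr[1]+60),("right",X[:,1]<ctr[1]-60)):
    p=X[sel].astype(np.float32)
    vx,vy,x0,y0=cv2.fitLine(p,cv2.DIST_HUBER,0,.01,.01).ravel();print(nm,len(p),np.round([x0,y0],1),round(np.degrees(np.arctan2(vy,vx))%180,2))
g=cv2.imread("pics/wA.png")
c,f,T=pickle.load(open("wB.pkl","rb"));cB=c
g=f.astype(float).mean(2);hsv=cv2.cvtColor(f,cv2.COLOR_RGB2HSV)
for r in (20,40,60,85,110,160,175,200):
    print(r,[(u,int(f[r,u,0])) for u in range(356,398)][::1] if r in(60,) else "", "first bright",next((u for u in range(340,400) if f[r,u,0]>130),None), "world z0",np.round(ray(c,[next((u for u in range(340,400) if f[r,u,0]>130),0)-.5,r],0),1)[0])
np.save("cropB.npy",f)
cr=f[0:230,320:450,::-1];cv2.imwrite("pics/cB.png",cv2.resize(cr,None,fx=2.6,fy=2.6,interpolation=cv2.INTER_CUBIC))
```

```text
minrect [520.6 300.5] [127.9 138.7] 4.77
far x 118 [583.5 307.5] 94.84
near x 90 [457.3 311.1] 94.44
left 112 [529.7 370.1] 4.54
right 87 [534.3 233.7] 4.38
20  first bright 383 world z0 [632.3 211.2   0. ]
40  first bright 380 world z0 [630.9 188.3   0. ]
60 [(356, 117), (357, 116), (358, 116), (359, 116), (360, 116), (361, 117), (362, 117), (363, 117), (364, 116), (365, 115), (366, 115), (367, 116), (368, 117), (369, 117), (370, 117), (371, 115), (372, 106), (373, 92), (374, 86), (375, 94), (376, 107), (377, 119), (378, 142), (379, 201), (380, 246), (381, 253), (382, 251), (383, 215), (384, 155), (385, 147), (386, 175), (387, 232), (388, 252), (389, 250), (390, 213), (391, 128), (392, 92), (393, 88), (394, 91), (395, 92), (396, 92), (397, 91)] first bright 378 world z0 [630.7 164.7   0. ]
85  first bright 376 world z0 [631.  134.1   0. ]
110  first bright 372 world z0 [628.7 102.3   0. ]
160  first bright 367 world z0 [628.1  34.5   0. ]
175  first bright 365 world z0 [627.1  13.1   0. ]
200  first bright 362 world z0 [626.  -23.9   0. ]
```

View pics/cB.png

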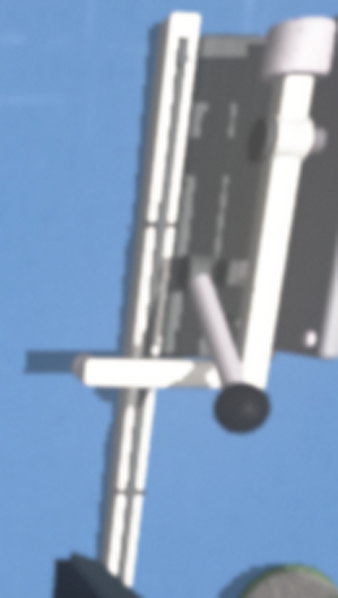

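Run:
```python
from h import *
import pickle
c,f,T=pickle.load(open("wB.pkl","rb"));r0=f[...,0].astype(float)
P=[];Q=[]
for r in list(range(14,82))+list(range(92,128))+list(range(160,183))+list(range(194,208)):
    row=r0[r];k=next((u for u in range(345,400) if row[u-1]<185<=row[u]),None)
    if k: P.append([k-1+(185-row[k-1])/(row[k]-row[k-1]),r])
X=ray(c,P,16)[:,:2].astype(np.float32)
vx,vy,x0,y0=cv2.fitLine(X,cv2.DIST_HUBER,0,.01,.01).ravel();
if vy<0:vx,vy=-vx,-vy
yaw=np.degrees(np.arctan2(-vx,vy));res=(X-[x0,y0])@[vy,-vx];print("front line yaw",yaw,"res",np.abs(res).max().round(2),res.std().round(2),[x0,y0])
# ticks: darkest row along the top strip
for lo,hi in((80,94),(183,196)):
    prof=[]
    for r in range(lo,hi):
        # edge col at this row from line
        Y=ray(c,[375,r],16)[0,1];xw=x0+(Y-y0)*vx/vy
        uv=proj(c,[xw+3,Y,16])[0];prof.append(r0[r,int(round(uv[0])):int(round(uv[0]))+2].mean())
    prof=np.array(prof);w=prof.max()-prof;w[w<.4*w.max()]=0;v=(w*np.arange(lo,hi)).sum()/w.sum()
    Y=ray(c,[375,v],16)[0,1];uv=proj(c,[x0+(Y-y0)*vx/vy+4,Y,16])[0];print("tick",v.round(2),ray(c,[uv[0],v],16)[0].round(1))
# foot/cross arm; knob tri
k=(413.1,156.9);print("knob z97",ray(c,k,97).round(1))
cA=pickle.load(open("wA.pkl","rb"))[0]
print("cam yaw A,B", np.round(cA["R"],3).tolist(),np.round(c["R"],3).tolist())
ct=calibration("top");gt=None
# end stop from top camera: corners
print("rail end left",ray(c,[385,4.6],16).round(1))
mB=T["end_stop"][0]["pixels"];v,u=np.nonzero(mB);print("stop wB bbox",u.min(),u.max(),v.min(),v.max(),ray(c,[[332,300],[345,300],[332,326]],20).round(1).tolist())
```

```text
front line yaw -1.2714028 res 0.21 0.05 [np.float32(624.9431), np.float32(84.68767)]
tick 86.0 [630.  131.9  16. ]
tick 188.49 [627.   -2.5  16. ]
knob z97 [[645.8  53.9  97. ]]
cam yaw A,B [[1.0, 0.005, -0.001], [0.005, -0.963, 0.268], [0.0, -0.268, -0.963]] [[1.0, -0.0, -0.0], [-0.0, -0.964, 0.267], [-0.0, -0.267, -0.964]]
rail end left [[628.1 224.   16. ]]
stop wB bbox 330 362 299 323 [[588.0, -176.3, 20.0], [607.8, -176.3, 20.0], [590.8, -222.6, 20.0]]
```

Call:
send_rows([
  [[0,0,0],[0,0,0.046]],
  [[0.087,0.021,0],[0,0,0]],
  [[0.087,0.021,0],[0,0,0]],
  [[0.087,0.021,0],[0,0,0]],
  [[0.087,0.021,0.05],[0,0,0]],
  [[0,0,0.09],[0,0,0]],
  [[0,0,0.09],[0,0,0]],
  [[0,0,0.09],[0,0,0]],
  [[0,0,0.09],[0,0,0]],
  [[0,0,0.07],[0,0,0]],
])

```text
time_s: 5.25
ee_pos: [524.4, 402.6, 41.8]
ee_rot: [-179.9, 0.1, 88.7]
force: [-0.0, 1.0, -0.1]
gripper_width: 91.1
gripper_force: 0.0
```

Call:
send_rows([
  [[0,0,0],[0,0,0]],
  [[0,0,0],[0,0,0]],
])

```text
time_s: 5.45
ee_pos: [525.6, 403.8, 45.0]
ee_rot: [180.0, -0.0, 88.7]
force: [-0.2, 0.4, -0.6]
gripper_width: 91.1
gripper_force: 0.0
```

Call:
send_rows([
  [[0,0,0.03],[0,0,0]],
  [[0,0,0.022],[0,0,0]],
  [[-0.02,0,0],[0,0,0]],
  [[-0.02,0,0],[0,0,0]],
  [[-0.02,0,0],[0,0,0]],
  [[-0.02,0,0],[0,0,0]],
  [[-0.02,0,0],[0,0,0]],
  [[-0.02,0,0],[0,0,0]],
  [[-0.024,0,0],[0,0,0]],
  [[-0.024,0,0],[0,0,0]],
])

```text
time_s: 6.45
ee_pos: [523.6, 319.6, 19.1]
ee_rot: [179.9, -0.1, 88.8]
force: [-0.6, 3.8, 2.8]
gripper_width: 91.3
gripper_force: 1.8
```

Call:
send_rows([
  [[-0.026,0,0],[0,0,0]],
  [[-0.026,0,0],[0,0,0]],
  [[-0.026,0,0],[0,0,0]],
  [[-0.026,0,0],[0,0,0]],
  [[-0.026,0,0],[0,0,0]],
  [[-0.026,0,0],[0,0,0]],
  [[-0.026,0,0],[0,0,0]],
  [[-0.022,0,0],[0,0,0]],
  [[-0.016,0,0],[0,0,0]],
  [[-0.01,0,0],[0,0,0]],
])

```text
time_s: 7.45
ee_pos: [520.5, 204.1, 18.4]
ee_rot: [-180.0, 0.0, 88.8]
force: [0.1, 3.9, 1.6]
gripper_width: 91.1
gripper_force: 1.6
```

```bash
cat > mod.py <<'E'
# module in stand frame from the wrist (or top) picture
import sys
from h import *
O=np.array([624.5,64.7]);a=np.radians(-1.27);ex=np.array([np.cos(a),np.sin(a)]);ey=np.array([-np.sin(a),np.cos(a)])
def S(X): d=np.atleast_2d(X)[:,:2]-O; return np.c_[d@ex,d@ey]
def W(s): return O+s[0]*ex+s[1]*ey
if __name__=="__main__":
    s=state();print("tcp stand",S(s["ee_pos"]).round(1),s["ee_pos"].round(1),s["ee_rot"].round(2),s["time_s"])
    c=calibration("wrist");f=grab_frame("wrist");cv2.imwrite(f"pics/{sys.argv[1]}.png",cv2.resize(f[:,:,::-1],(800,600),interpolation=cv2.INTER_CUBIC))
    import pickle;pickle.dump((c,f,{}),open(sys.argv[1]+".pkl","wb"))
E
python3 mod.py w2
```

```text
tcp stand [[-107.1  137. ]] [520.5 204.1  18.4] [-1.7996e+02  2.0000e-02  8.8760e+01] 7.45
```

View pics/w2.png

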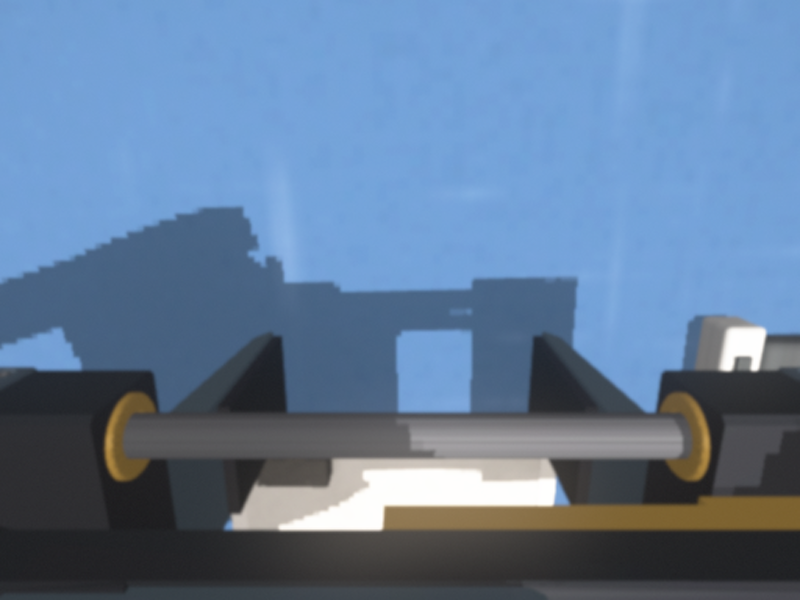

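Both fingers are on the module's left edge, which shows between the fingertips at about (400,470), and the tool is squared to the rail. I'll keep pushing to just short of the station.

Call:
send_rows([
  [[-0.016,0,0],[0,0,0]],
  [[-0.016,0,0],[0,0,0]],
  [[-0.016,0,0],[0,0,0]],
  [[-0.016,0,0],[0,0,0]],
  [[-0.012,0,0],[0,0,0]],
  [[-0.01,0,0],[0,0,0]],
  [[-0.008,0,0],[0,0,0]],
  [[-0.006,0,0],[0,0,0]],
  [[0,0,0],[0,0,0]],
])

```text
time_s: 8.4
ee_pos: [519.6, 154.4, 18.5]
ee_rot: [-180.0, 0.0, 88.8]
force: [0.3, -0.2, -0.3]
gripper_width: 91.4
gripper_force: 0.0
```

Run:
```python
from mod import *
s=state();print(S(s["ee_pos"]).round(1),s["ee_pos"].round(1))
```

```text
[[-106.8   87.3]] [519.6 154.4  18.5]
```

Call:
send_rows([
  [[0.03,0,0],[0,0,0]],
  [[0.02,0,-0.03],[0,0,0]],
  [[0,0,-0.09],[0,0,0]],
  [[-0.072,-0.062,0],[0,0,0]],
  [[-0.072,-0.062,0],[0,0,0]],
  [[-0.072,-0.062,0],[0,0,0]],
  [[0,0,0],[0,0,-0.2856]],
  [[0,0,0],[0,0,-0.2856]],
  [[0,0,0],[0,0,-0.2856]],
  [[0,0,0],[0,0,-0.2856]],
])

```text
time_s: 9.4
ee_pos: [425.3, 74.7, 78.9]
ee_rot: [180.0, 0.0, 121.9]
force: [-0.2, 0.2, -0.5]
gripper_width: 91.0
gripper_force: 0.0
```

Call:
send_rows([
  [[0,0,0],[0,0,-0.2856]],
  [[0,0,0],[0,0,-0.2856]],
  [[0,0,0],[0,0,-0.2856]],
  [[0,0,0],[0,0,-0.2856]],
  [[0,0,0],[0,0,-0.2856]],
  [[0,0,0],[0,0,-0.2856]],
  [[0,0,0],[0,0,-0.2856]],
  [[0,0,0],[0,0,0]],
  [[0,0,0],[0,0,0]],
])

```text
time_s: 10.3
ee_pos: [425.2, 74.5, 78.6]
ee_rot: [-180.0, 0.0, 178.7]
force: [-1.0, -0.2, 1.2]
gripper_width: 91.1
gripper_force: 0.0
```

```bash
python3 mod.py w3
```

```text
tcp stand [[-199.5    5.4]] [425.2  74.5  78.6] [-1.8000e+02  2.0000e-02  1.7867e+02] 10.3
```

View pics/w3.png

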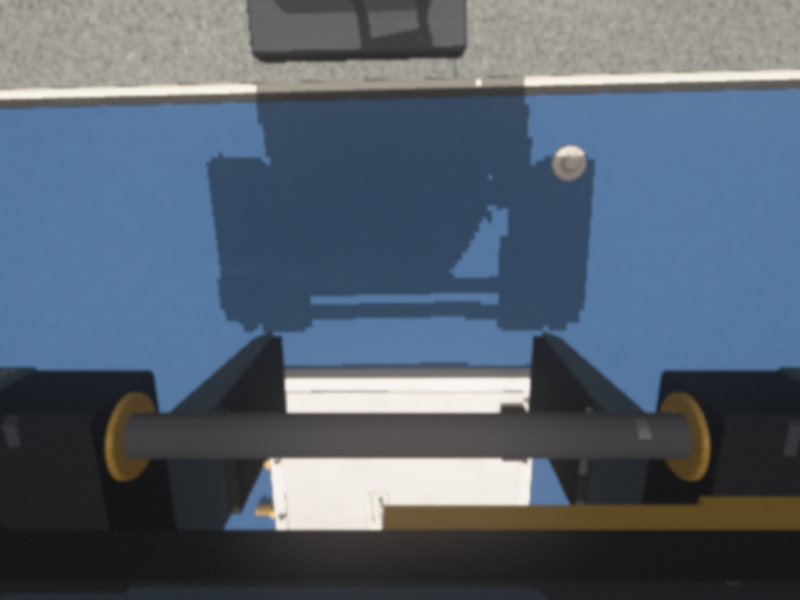

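The module's front edge is at row ~370 and square to the image, with the connectors on the image left as they should be. A small white cap sits at (568,163). Working out both positions.

Run:
```python
from mod import *
import pickle
c,f,_=pickle.load(open("w3.pkl","rb"));k=.64
P=lambda u,v,z:S(ray(c,[u*k,v*k],z)).round(1).tolist()
print("cap",P(568,163,5),"edge R",P(283,500,12),"edge L",P(530,500,12),"front",P(300,375,12),P(510,375,12))
```

```text
cap [[-276.9, 77.3]] edge R [[-106.2, -60.1]] edge L [[-106.1, 69.9]] front [[-177.3, -47.0]] [[-177.3, 55.5]]
```

Call:
send_rows([
  [[0,0,0.06],[0,0,0]],
  [[0,0,0.06],[0,0,0]],
  [[0,0,0],[0,0,0]],
  [[-0.012,0,0],[0,0,0]],
  [[-0.016,0,0],[0,0,0]],
  [[-0.016,0,0],[0,0,0]],
  [[-0.016,0,0],[0,0,0]],
  [[-0.016,0,0],[0,0,0]],
  [[-0.014,0,0],[0,0,0]],
  [[-0.01,0,0],[0,0,0]],
])

```text
time_s: 11.35
ee_pos: [475.7, 72.9, 18.7]
ee_rot: [-180.0, 0.0, 178.8]
force: [-3.5, -0.4, 2.7]
gripper_width: 91.3
gripper_force: 1.8
```

Call:
send_rows([
  [[-0.006,0,0],[0,0,0]],
  [[-0.004,0,0],[0,0,0]],
])

```text
time_s: 11.55
ee_pos: [480.0, 72.8, 18.5]
ee_rot: [-180.0, -0.0, 178.8]
force: [-4.5, -0.4, 2.2]
gripper_width: 90.9
gripper_force: 1.8
```

Call:
send_rows([
  [[-0.003,0,0],[0,0,0]],
  [[-0.003,0,0],[0,0,0]],
  [[-0.002,0,0],[0,0,0]],
])

```text
time_s: 11.85
ee_pos: [483.5, 72.7, 18.5]
ee_rot: [-180.0, -0.1, 178.8]
force: [-5.8, 1.5, 4.5]
gripper_width: 91.2
gripper_force: 2.8
```

Call:
send_rows([
  [[-0.002,0,0],[0,0,0]],
  [[-0.002,0,0],[0,0,0]],
])

```text
time_s: 12.05
ee_pos: [483.5, 72.7, 18.3]
ee_rot: [-180.0, -0.3, 178.8]
force: [-9.1, 2.5, 6.5]
gripper_width: 91.5
gripper_force: 4.6
```

Call:
send_rows([
  [[-0.004,0,0],[0,0,0]],
  [[-0.004,0,0],[0,0,0]],
  [[0,0,0],[0,0,0]],
])

```text
time_s: 12.35
ee_pos: [483.7, 72.5, 17.8]
ee_rot: [-179.9, -0.8, 178.8]
force: [-14.1, 1.8, 10.0]
gripper_width: 91.2
gripper_force: 7.4
```

Call:
send_rows([
  [[0.03,0,0],[0,0,0]],
  [[0.02,0,-0.04],[0,0,0]],
  [[0,0,-0.094],[0,0,0]],
  [[0,0,-0.094],[0,0,0]],
  [[0,0,-0.094],[0,0,0]],
  [[0,0,-0.094],[0,0,0]],
  [[-0.04,0,-0.09],[0,0,0]],
  [[-0.09,0,0],[0,0,0]],
  [[-0.09,0,0],[0,0,0]],
  [[-0.09,0,0],[0,0,0]],
])

```text
time_s: 13.35
ee_pos: [623.0, 69.9, 272.8]
ee_rot: [180.0, 0.3, 178.8]
force: [0.1, 0.8, 0.1]
gripper_width: 91.3
gripper_force: 0.0
```

Call:
send_rows([
  [[0,0,0],[0,0,0]],
  [[0,0,0],[0,0,0]],
  [[0,0,0],[0,0,0]],
])

```text
time_s: 13.65
ee_pos: [619.6, 69.9, 271.7]
ee_rot: [-180.0, 0.0, 178.8]
force: [0.0, -0.3, -0.0]
gripper_width: 91.4
gripper_force: 0.0
```

```bash
python3 mod.py w4
python3 - <<'E'
import cv2
a=cv2.imread("pics/w4.png")[60:360,180:620];cv2.imwrite("pics/w4c.png",cv2.resize(a,(800,545),interpolation=cv2.INTER_CUBIC))
E
```

```text
tcp stand [[-5.   5.1]] [619.6  69.9 271.7] [-1.800e+02  4.000e-02  1.788e+02] 13.65
```

View pics/w4c.png

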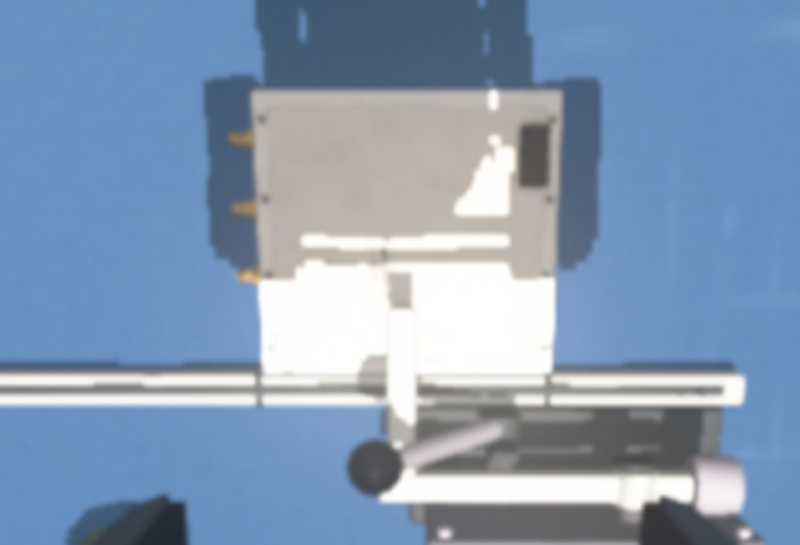

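The module is flush with the rail: its ends at the rail are at columns 262 and 552 against ticks at 260 and 547, so it sits about 1–2 mm left. I'll measure that at sub-pixel level.

Run:
```python
from mod import *
import pickle
c,f,_=pickle.load(open("w4.pkl","rb"));r0=f[...,0].astype(float)
def cr(row,a,b,up):
    th=(row[a:b].max()+row[a:b].min())/2
    for u in range(a,b):
        if (row[u-1]<th<=row[u] if up else row[u-1]>=th>row[u]): return u-1+(th-row[u-1])/(row[u]-row[u-1])
L=[];Rr=[]
sx=.64*440/800
for rc in range(290,358,6):
    v=int(round((60+rc*300/545)*.64))
    a=cr(r0[v],205-8,220,True);b=cr(r0[v],300,322,False)
    if a and b:L.append(S(ray(c,[a,v],12))[0]);Rr.append(S(ray(c,[b,v],12))[0])
L=np.array(L);Rr=np.array(Rr);print(L.round(1).tolist(),Rr.round(1).tolist());print("ends",L[:,1].mean(),Rr[:,1].mean(),"mid",(L[:,1].mean()+Rr[:,1].mean())/2)
for uc,n in((260,"R"),(547,"L")):
    u0=(180+uc*.55)*.64;v=(60+381*300/545)*.64
    for vv in range(int(v)-1,int(v)+2):
        seg=r0[vv,int(u0)-6:int(u0)+7];w=np.clip(np.median(seg)-seg-10,0,None);u=(w*np.arange(int(u0)-6,int(u0)+7)).sum()/max(w.sum(),1);print(n,vv,round(u,2),S(ray(c,[u,vv],16)).round(2),seg.astype(int))
```

```text
[[-37.3, -66.7], [-34.7, -66.8], [-32.1, -66.6], [-29.5, -66.4], [-26.9, -66.2], [-24.3, -66.1], [-21.6, -66.1], [-19.0, -66.2], [-16.3, -66.3], [-12.3, -66.4], [-9.7, -66.6], [-7.0, -66.7]] [[-37.5, 70.0], [-35.0, 70.0], [-32.4, 70.1], [-29.7, 70.2], [-27.1, 70.3], [-24.5, 70.5], [-21.9, 70.5], [-19.2, 70.2], [-16.6, 70.1], [-12.6, 69.7], [-9.9, 69.9], [-7.2, 70.0]]
ends -66.42421619664829 70.13976708459438 mid 1.857775443973047
R 171 205.62 [[  1.68 -67.55]] [239 238 239 235 218 167 160 207 233 240 241 241 241]
R 172 205.64 [[  3.02 -67.59]] [248 248 248 245 231 181 172 221 243 247 248 248 248]
R 173 205.67 [[  4.37 -67.61]] [237 237 237 234 218 173 164 205 230 236 237 237 237]
L 171 307.78 [[ 1.43 67.7 ]] [239 239 239 238 235 219 172 164 198 222 226 228 228]
L 172 307.83 [[ 2.78 67.83]] [247 247 247 247 244 229 179 162 199 224 229 231 230]
L 173 307.99 [[ 4.13 68.09]] [238 238 238 238 234 218 170 149 171 191 196 197 198]
```

Call:
send_rows([
  [[0.045,0.062,0],[0,0,0]],
  [[0.045,0.062,0],[0,0,0]],
  [[0.04,0.062,0],[0,0,0]],
  [[0,0,0.098],[0,0,0]],
  [[0,0,0.098],[0,0,0]],
  [[0,0,0.098],[0,0,0]],
  [[0,0,0.098],[0,0,0]],
  [[0,0,0.07],[0,0,0]],
  [[0,0,0.043],[0,0,0]],
  [[0,0,0],[0,0,0]],
], grip=1, grip_force=20)

```text
time_s: 14.7
ee_pos: [554.1, 163.6, 17.0]
ee_rot: [-179.9, -0.3, 178.8]
force: [-0.9, -0.0, -0.5]
gripper_width: 14.0
gripper_force: 0.0
```

Run:
```python
from mod import *
s=state();print(S(s["ee_pos"]).round(1),s["ee_pos"].round(1),s["force"].round(1))
```

```text
[[-72.6  97.3]] [554.1 163.6  17. ] [-0.9 -0.  -0.5]
```

Call:
send_rows([
  [[0,0,0],[0,0,0]],
  [[0,0,0],[0,0,0]],
  [[0,-0.012,0],[0,0,0]],
  [[0,-0.008,0],[0,0,0]],
  [[0,-0.004,0],[0,0,0]],
])

```text
time_s: 15.2
ee_pos: [556.9, 151.7, 19.8]
ee_rot: [180.0, 0.1, 178.8]
force: [0.3, -0.3, -0.5]
gripper_width: 0.4
gripper_force: 0.0
```

Call:
send_rows([
  [[0,-0.002,0],[0,0,0]],
])

```text
time_s: 15.3
ee_pos: [556.8, 150.8, 19.4]
ee_rot: [180.0, 0.0, 178.8]
force: [0.9, 1.4, 0.2]
gripper_width: 0.8
gripper_force: 0.0
```

Call:
send_rows([
  [[0,-0.002,0],[0,0,0]],
])

```text
time_s: 15.4
ee_pos: [556.7, 150.0, 19.1]
ee_rot: [-180.0, 0.0, 178.8]
force: [-0.4, 0.4, 0.1]
gripper_width: 0.4
gripper_force: 0.0
```

Call:
send_rows([
  [[0,-0.002,0],[0,0,0]],
  [[0,0,0],[0,0,0]],
])

```text
time_s: 15.6
ee_pos: [556.6, 149.1, 18.9]
ee_rot: [-180.0, -0.0, 178.8]
force: [-0.4, -0.2, 0.4]
gripper_width: 0.5
gripper_force: 0.0
```

Call:
send_rows([
  [[0,-0.002,0],[0,0,0]],
])

```text
time_s: 15.7
ee_pos: [556.6, 148.3, 19.0]
ee_rot: [-180.0, 0.0, 178.8]
force: [-0.5, 0.1, 0.9]
gripper_width: 0.5
gripper_force: 0.0
```

Call:
send_rows([
  [[0,-0.002,0],[0,0,0]],
])

```text
time_s: 15.8
ee_pos: [556.6, 147.3, 19.0]
ee_rot: [-180.0, -0.0, 178.8]
force: [0.4, 0.1, -0.1]
gripper_width: 0.6
gripper_force: 0.0
```

Call:
send_rows([
  [[0,0,0],[0,0,0]],
])

```text
time_s: 15.9
ee_pos: [556.5, 147.1, 19.0]
ee_rot: [-180.0, -0.0, 178.8]
force: [-0.3, 0.4, 0.7]
gripper_width: 0.8
gripper_force: 0.0
```

Call:
send_rows([
  [[0,-0.002,0],[0,0,0]],
])

```text
time_s: 16.0
ee_pos: [556.6, 146.3, 19.0]
ee_rot: [-180.0, 0.0, 178.8]
force: [-0.0, -0.4, 0.2]
gripper_width: 0.7
gripper_force: 0.0
```

Call:
send_rows([
  [[0,-0.002,0],[0,0,0]],
])

```text
time_s: 16.1
ee_pos: [556.5, 145.2, 19.0]
ee_rot: [180.0, 0.0, 178.8]
force: [0.3, 2.4, 0.2]
gripper_width: 0.7
gripper_force: 1.4
```

Call:
send_rows([
  [[0,-0.002,0],[0,0,0]],
])

```text
time_s: 16.2
ee_pos: [556.5, 144.6, 19.1]
ee_rot: [180.0, 0.0, 178.8]
force: [-0.3, 2.1, 0.4]
gripper_width: -0.1
gripper_force: 1.1
```

Call:
send_rows([
  [[0,-0.0012,0],[0,0,0]],
  [[0,0,0],[0,0,0]],
])

```text
time_s: 16.4
ee_pos: [556.5, 143.8, 19.0]
ee_rot: [180.0, 0.0, 178.8]
force: [-0.7, 2.0, -0.2]
gripper_width: 0.5
gripper_force: 1.0
```

Call:
send_rows([
  [[0,0.04,0],[0,0,0]],
  [[0,0,-0.098],[0,0,0]],
  [[0,0,-0.098],[0,0,0]],
  [[0,0,-0.098],[0,0,0]],
  [[0,0,-0.098],[0,0,0]],
  [[0,0,-0.098],[0,0,0]],
  [[-0.045,-0.062,-0.01],[0,0,0]],
  [[-0.045,-0.062,0],[0,0,0]],
  [[-0.04,-0.062,0],[0,0,0]],
])

```text
time_s: 17.3
ee_pos: [620.6, 68.0, 269.9]
ee_rot: [-179.9, 0.1, 178.8]
force: [-0.9, 1.2, -0.5]
gripper_width: 0.1
gripper_force: 0.0
```

Call:
send_rows([
  [[0,0,0],[0,0,0]],
  [[0,0,0],[0,0,0]],
  [[0,0,0],[0,0,0]],
  [[0,0,0],[0,0,0]],
], grip=0)

```text
time_s: 17.7
ee_pos: [619.3, 70.2, 269.1]
ee_rot: [-180.0, -0.0, 178.9]
force: [-0.3, 0.4, 0.1]
gripper_width: 29.6
gripper_force: 0.0
```

```bash
cat > chk.py <<'E'
from mod import *
import pickle,sys
c,f,_=pickle.load(open(sys.argv[1]+".pkl","rb"));r0=f[...,0].astype(float)
def cr(row,a,b,up):
    th=(row[a:b].max()+row[a:b].min())/2
    for u in range(a,b):
        if (row[u-1]<th<=row[u] if up else row[u-1]>=th>row[u]): return u-1+(th-row[u-1])/(row[u]-row[u-1])
L=[];R=[]
for x in range(-40,-5,4):
    for lst,y,up in((L,-67.5,True),(R,67.5,False)):
        p=proj(c,np.r_[W((x,y)),12])[0];v=int(round(p[1]));k=cr(r0[v],int(p[0])-9,int(p[0])+9,up)
        if k:lst.append(S(ray(c,[k,v],12))[0])
L=np.array(L);R=np.array(R);print(L.round(1).tolist(),R.round(1).tolist());print("mid",(np.median(L[:,1])+np.median(R[:,1]))/2)
E
python3 mod.py w5; python3 chk.py w4; python3 chk.py w5
```

```text
tcp stand [[-5.3  5.4]] [619.3  70.2 269.1] [-1.8000e+02 -1.0000e-02  1.7887e+02] 17.7
[[-39.9, -66.8], [-36.0, -66.7], [-32.1, -66.6], [-28.2, -66.3], [-24.3, -66.1], [-20.3, -66.2], [-16.3, -66.3], [-12.3, -66.4], [-8.3, -66.7]] [[-40.1, 69.9], [-36.2, 69.9], [-32.4, 70.1], [-28.4, 70.3], [-24.5, 70.4], [-20.6, 70.4], [-16.6, 70.1], [-12.6, 69.7], [-8.6, 70.0]]
mid 1.808032592263615
[[-40.5, -68.8], [-35.4, -67.7], [-31.5, -67.7], [-27.6, -67.9], [-23.7, -68.0], [-19.7, -68.2], [-15.8, -68.4], [-11.8, -68.1], [-7.8, -67.8]] [[-39.6, 68.6], [-35.8, 68.7], [-31.9, 68.9], [-28.0, 69.1], [-24.1, 69.2], [-20.2, 68.9], [-16.2, 68.7], [-12.2, 68.6], [-8.2, 68.7]]
mid 0.3497126185392787
```

Call:
send_rows([
  [[-0.05,0.01,0],[0,0,0]],
  [[0,0,0.02],[0,0,0]],
  [[0,0,0.04],[0,0,0]],
  [[0,0,0.05],[0,0,0]],
  [[0,0,0.05],[0,0,0]],
  [[0,0,0.06],[0,0,0]],
  [[0,0,0.06],[0,0,0]],
  [[0,0,0.05],[0,0,0]],
  [[0,0,0],[0,0,0]],
  [[0,0,0],[0,0,0]],
])

```text
time_s: 18.75
ee_pos: [644.7, 74.1, 104.2]
ee_rot: [-180.0, -0.0, 178.8]
force: [0.4, 1.0, -0.1]
gripper_width: 91.2
gripper_force: 0.0
```

Run:
```python
from mod import *
s=state();print(S(s["ee_pos"]).round(1),s["ee_pos"].round(1),s["force"].round(1),s["gripper_width"])
```

```text
[[19.9  9.9]] [644.7  74.1 104.2] [ 0.4  1.  -0.1] 91.18685589645128
```

Call:
send_rows([
  [[0,0.022,0],[0,0,0]],
  [[0,0.02,0],[0,0,0]],
  [[0,0.02,0],[0,0,0]],
  [[0,0.02,0],[0,0,0]],
  [[0,0.02,0],[0,0,0]],
  [[0,0.02,0],[0,0,0]],
  [[0,0.02,0],[0,0,0]],
  [[0,0.02,0],[0,0,0]],
  [[0,0.02,0],[0,0,0]],
  [[0,0.02,0],[0,0,0]],
])

```text
time_s: 19.75
ee_pos: [646.8, 175.5, 103.5]
ee_rot: [-180.0, -0.1, 178.8]
force: [-0.3, -1.1, 0.4]
gripper_width: 91.0
gripper_force: 0.7
```

Call:
send_rows([
  [[0,0.016,0],[0,0,0]],
  [[0,0.01,0],[0,0,0]],
  [[0,0.006,0],[0,0,0]],
  [[0,0,0],[0,0,0]],
])

```text
time_s: 20.15
ee_pos: [647.5, 191.2, 104.1]
ee_rot: [180.0, 0.0, 178.8]
force: [-0.0, -1.1, -0.5]
gripper_width: 90.9
gripper_force: 0.1
```

Call:
send_rows([
  [[0,0.004,0],[0,0,0]],
  [[0,0.004,0],[0,0,0]],
  [[0,0,0],[0,0,0]],
])

```text
time_s: 20.45
ee_pos: [647.6, 194.7, 104.1]
ee_rot: [180.0, 0.0, 178.8]
force: [-0.4, -0.3, -0.4]
gripper_width: 91.0
gripper_force: 0.3
```

Call:
send_rows([
  [[0,0.004,0],[0,0,0]],
  [[0,0,0],[0,0,0]],
])

```text
time_s: 20.65
ee_pos: [647.6, 196.9, 104.1]
ee_rot: [180.0, 0.0, 178.8]
force: [-0.5, -1.0, 0.3]
gripper_width: 91.4
gripper_force: 0.4
```

Call:
send_rows([
  [[0,0.004,0],[0,0,0]],
  [[0,0,0],[0,0,0]],
])

```text
time_s: 20.85
ee_pos: [647.6, 198.5, 104.0]
ee_rot: [-179.9, -0.0, 178.8]
force: [-0.4, -3.1, 0.4]
gripper_width: 91.2
gripper_force: 1.0
```

Call:
send_rows([
  [[0,0.004,0],[0,0,0]],
  [[0,0,0],[0,0,0]],
])

```text
time_s: 21.05
ee_pos: [647.6, 199.1, 103.9]
ee_rot: [-179.8, -0.0, 178.8]
force: [0.3, -6.2, 1.4]
gripper_width: 91.4
gripper_force: 2.7
```

Run:
```python
from mod import *
s=state();print(S(s["ee_pos"]).round(1),s["force"].round(1),s["torque"].round(2),s["gripper_force"])
```

```text
[[ 20.1 134.9]] [ 0.3 -6.2  1.4] [-1.14 -0.21 -0.04] 2.731290142983198
```

Call:
send_rows([
  [[0,-0.01,0],[0,0,0]],
  [[0,-0.02,0],[0,0,0]],
  [[0,0,0],[0,0,0]],
  [[0,0,0],[0,0,0]],
  [[0,0,0],[0,0,0]],
  [[0,0,0],[0,0,0]],
  [[0,0,0],[0,0,0]],
  [[0,0,0],[0,0,0]],
  [[0,0,0],[0,0,0]],
  [[0,0,0],[0,0,0]],
])

```text
time_s: 22.05
ee_pos: [647.4, 185.8, 104.0]
ee_rot: [-180.0, -0.0, 178.8]
force: [-0.7, 0.5, -0.7]
gripper_width: 91.1
gripper_force: 0.0
```

Run:
```python
from mod import *
f=grab_frame("side");a=f[170:300,160:300,::-1];cv2.imwrite("pics/s1.png",cv2.resize(a,None,fx=4.4,fy=4.4,interpolation=cv2.INTER_CUBIC))
```

```text
(no output)
```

View pics/s1.png

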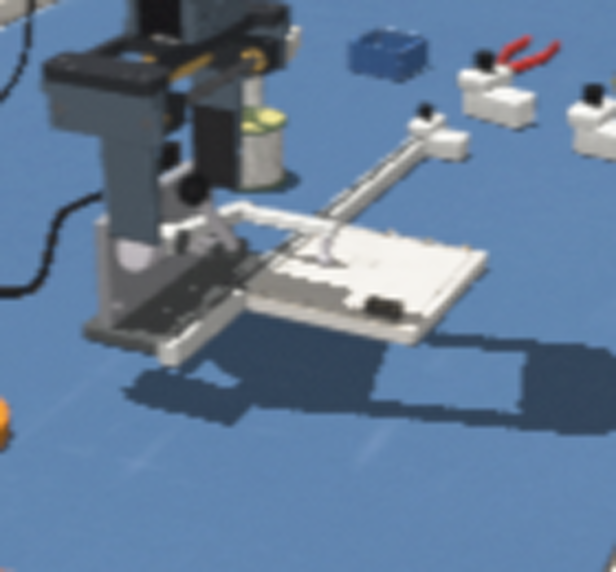

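The foot rests on the module at (328,255), and the lever leans left with its knob at (193,185). More than a second has passed, so I'll swing the lever back.

Call:
send_rows([
  [[0,0,0],[0,0,0]],
  [[0,0,0],[0,0,0]],
  [[0,-0.03,0],[0,0,0]],
  [[0,-0.04,0],[0,0,0]],
  [[0,-0.03,0],[0,0,0]],
  [[0,-0.02,0],[0,0,0]],
  [[0,-0.02,0],[0,0,0]],
  [[0,-0.02,0],[0,0,0]],
  [[0,-0.02,0],[0,0,0]],
  [[0,-0.02,0],[0,0,0]],
])

```text
time_s: 23.1
ee_pos: [645.2, 84.9, 104.0]
ee_rot: [-180.0, -0.0, 178.8]
force: [-0.0, 0.9, 1.8]
gripper_width: 91.1
gripper_force: 1.0
```

Call:
send_rows([
  [[0,-0.02,0],[0,0,0]],
  [[0,-0.02,0],[0,0,0]],
  [[0,-0.02,0],[0,0,0]],
  [[0,-0.02,0],[0,0,0]],
  [[0,-0.02,0],[0,0,0]],
  [[0,-0.016,0],[0,0,0]],
  [[0,-0.008,0],[0,0,0]],
  [[0,0,0],[0,0,0]],
])

```text
time_s: 23.9
ee_pos: [644.0, 22.9, 104.1]
ee_rot: [-180.0, 0.0, 178.8]
force: [-0.5, 0.0, 0.6]
gripper_width: 91.0
gripper_force: 0.0
```

Call:
send_rows([
  [[0,-0.004,0],[0,0,0]],
  [[0,0,0],[0,0,0]],
])

```text
time_s: 24.1
ee_pos: [644.0, 21.8, 104.1]
ee_rot: [-180.0, 0.0, 178.8]
force: [0.5, 0.7, 0.9]
gripper_width: 91.1
gripper_force: 0.3
```

Call:
send_rows([
  [[0,-0.004,0],[0,0,0]],
  [[0,0,0],[0,0,0]],
])

```text
time_s: 24.3
ee_pos: [643.9, 20.3, 104.1]
ee_rot: [180.0, 0.0, 178.8]
force: [0.7, 2.6, 1.2]
gripper_width: 91.2
gripper_force: 0.9
```

Call:
send_rows([
  [[0,-0.004,0],[0,0,0]],
  [[0,0,0],[0,0,0]],
])

```text
time_s: 24.5
ee_pos: [643.9, 19.6, 104.0]
ee_rot: [179.8, 0.0, 178.8]
force: [-0.5, 6.7, -1.2]
gripper_width: 91.2
gripper_force: 3.0
```

Call:
send_rows([
  [[0,0.03,0],[0,0,0]],
  [[0,0.02,0],[0,0,0]],
  [[0,0,-0.09],[0,0,0]],
  [[0,0,-0.09],[0,0,0]],
  [[0,0,-0.08],[0,0,0]],
  [[0.046,0.06,0],[0,0,0]],
  [[0.046,0.06,0],[0,0,0]],
  [[0.046,0.06,0],[0,0,0]],
  [[0.044,0.06,0],[0,0,0]],
  [[0,0,0],[0,0,0]],
])

```text
time_s: 25.5
ee_pos: [553.3, 168.0, 234.4]
ee_rot: [180.0, -0.1, 179.1]
force: [0.2, 0.3, 0.1]
gripper_width: 91.4
gripper_force: 0.0
```

Call:
send_rows([
  [[0,0,0.04],[0,0,0]],
  [[0,0,0.06],[0,0,0]],
  [[0,0,0.06],[0,0,0]],
  [[0,0,0.06],[0,0,0]],
  [[0,0,0.06],[0,0,0]],
  [[0,0,0.06],[0,0,0]],
  [[0,0,0.05],[0,0,0]],
  [[0,0,0.04],[0,0,0]],
  [[0,0,0],[0,0,0]],
  [[0,0,0],[0,0,0]],
], grip=1)

```text
time_s: 26.5
ee_pos: [556.5, 164.5, 19.2]
ee_rot: [-180.0, 0.0, 178.8]
force: [-1.0, 0.3, 0.6]
gripper_width: 14.2
gripper_force: 0.0
```

Run:
```python
from mod import *
s=state();print(S(s["ee_pos"]).round(1),s["ee_pos"].round(1),s["force"].round(1),s["gripper_width"])
```

```text
[[-70.2  98.3]] [556.5 164.5  19.2] [-1.   0.3  0.6] 14.198709985929911
```

Call:
send_rows([
  [[0,0,0],[0,0,0]],
  [[0,-0.016,0],[0,0,0]],
  [[0,-0.016,0],[0,0,0]],
  [[0,-0.016,0],[0,0,0]],
  [[0,-0.018,0],[0,0,0]],
  [[0,-0.02,0],[0,0,0]],
  [[0,-0.02,0],[0,0,0]],
  [[0,-0.02,0],[0,0,0]],
  [[0,-0.02,0],[0,0,0]],
  [[0,-0.02,0],[0,0,0]],
])

```text
time_s: 27.5
ee_pos: [554.5, 81.3, 19.7]
ee_rot: [179.9, 0.1, 178.8]
force: [-0.7, 5.2, 4.9]
gripper_width: 0.8
gripper_force: 2.8
```

Call:
send_rows([
  [[0,-0.02,0],[0,0,0]],
  [[0,-0.02,0],[0,0,0]],
  [[0,-0.02,0],[0,0,0]],
  [[0,-0.02,0],[0,0,0]],
  [[0,-0.02,0],[0,0,0]],
  [[0,-0.02,0],[0,0,0]],
  [[0,-0.02,0],[0,0,0]],
  [[0,-0.02,0],[0,0,0]],
  [[0,-0.016,0],[0,0,0]],
  [[0,-0.01,0],[0,0,0]],
])

```text
time_s: 28.5
ee_pos: [552.0, -12.2, 18.9]
ee_rot: [-180.0, -0.0, 178.8]
force: [-0.9, 3.0, 3.5]
gripper_width: 0.4
gripper_force: 2.2
```

Run:
```python
from mod import *
s=state();print(S(s["ee_pos"]).round(1),s["ee_pos"].round(1),s["force"].round(1),s["torque"].round(2))
```

```text
[[-70.7 -78.5]] [552.  -12.2  18.9] [-0.9  3.   3.5] [ 0.83 -0.11  0.03]
```

Call:
send_rows([
  [[0,-0.01,0],[0,0,0]],
  [[0,-0.008,0],[0,0,0]],
  [[0,-0.006,0],[0,0,0]],
  [[0,-0.006,0],[0,0,0]],
])

```text
time_s: 28.9
ee_pos: [551.8, -26.4, 19.0]
ee_rot: [-180.0, -0.0, 178.8]
force: [-0.3, 4.7, 3.5]
gripper_width: 0.6
gripper_force: 2.0
```

Call:
send_rows([
  [[0,-0.004,0],[0,0,0]],
  [[0,-0.004,0],[0,0,0]],
])

```text
time_s: 29.1
ee_pos: [551.7, -30.4, 19.0]
ee_rot: [-180.0, -0.0, 178.8]
force: [0.1, 4.8, 2.1]
gripper_width: 0.3
gripper_force: 1.9
```

Call:
send_rows([
  [[0,-0.004,0],[0,0,0]],
])

```text
time_s: 29.2
ee_pos: [551.7, -32.4, 19.0]
ee_rot: [-180.0, -0.0, 178.8]
force: [0.5, 4.0, 2.1]
gripper_width: 0.2
gripper_force: 1.9
```

Call:
send_rows([
  [[0,-0.004,0],[0,0,0]],
])

```text
time_s: 29.3
ee_pos: [551.6, -34.4, 18.9]
ee_rot: [-180.0, -0.0, 178.8]
force: [-0.8, 3.5, 1.8]
gripper_width: 0.2
gripper_force: 1.8
```

Call:
send_rows([
  [[0,-0.004,0],[0,0,0]],
])

```text
time_s: 29.4
ee_pos: [551.6, -36.5, 19.0]
ee_rot: [-180.0, -0.0, 178.8]
force: [-0.5, 3.2, 2.0]
gripper_width: 0.2
gripper_force: 1.7
```

Call:
send_rows([
  [[0,-0.003,0],[0,0,0]],
])

```text
time_s: 29.5
ee_pos: [551.6, -38.0, 19.0]
ee_rot: [-180.0, -0.0, 178.8]
force: [-0.8, 2.8, 2.0]
gripper_width: 0.5
gripper_force: 1.7
```

Call:
send_rows([
  [[0,-0.003,0],[0,0,0]],
])

```text
time_s: 29.6
ee_pos: [551.5, -38.8, 19.0]
ee_rot: [179.9, -0.0, 178.7]
force: [-0.3, 9.7, 2.9]
gripper_width: 0.5
gripper_force: 4.7
```

Call:
send_rows([
  [[0,0.02,0],[0,0,0]],
  [[0,0.02,0],[0,0,0]],
  [[0,0,-0.07],[0,0,0]],
  [[0,0,-0.07],[0,0,0]],
  [[0.07,-0.066,0],[0,0,0]],
  [[0.07,-0.066,0],[0,0,0]],
  [[0.07,-0.064,0],[0,0,0]],
  [[0,0,0],[0,0,0]],
])

```text
time_s: 30.4
ee_pos: [440.0, -116.7, 88.7]
ee_rot: [-180.0, -0.3, 178.6]
force: [-0.1, 0.5, 1.1]
gripper_width: 0.2
gripper_force: 0.0
```

Call:
send_rows([
  [[0,0,0],[0,0,0]],
  [[0,0,0],[0,0,0]],
  [[0,0,0.01],[0,0,0]],
  [[0,0,0.02],[0,0,0]],
  [[0,0,0.02],[0,0,0]],
  [[0,0,0.02],[0,0,0]],
  [[0,0,0.02],[0,0,0]],
  [[0,0,0.02],[0,0,0]],
  [[0,0,0.02],[0,0,0]],
  [[0,0,0.01],[0,0,0]],
], grip=0)

```text
time_s: 31.4
ee_pos: [444.5, -115.0, 17.9]
ee_rot: [180.0, -0.1, 178.8]
force: [-0.5, 0.1, -0.1]
gripper_width: 77.7
gripper_force: 0.0
```

Run:
```python
from mod import *
s=state();print(S(s["ee_pos"]).round(1),s["ee_pos"].round(1),s["force"].round(1),s["gripper_width"],s["time_s"])
```

```text
[[-176.  -183.6]] [ 444.5 -115.    17.9] [-0.5  0.1 -0.1] 77.66430293313664 31.4
```

Call:
send_rows([
  [[0,0,0],[0,0,0]],
  [[-0.016,0,0],[0,0,0]],
  [[-0.016,0,0],[0,0,0]],
  [[-0.014,0,0],[0,0,0]],
  [[-0.01,0,0],[0,0,0]],
  [[-0.006,0,0],[0,0,0]],
  [[-0.004,0,0],[0,0,0]],
])

```text
time_s: 32.1
ee_pos: [478.4, -115.8, 19.1]
ee_rot: [-180.0, 0.0, 178.8]
force: [-1.1, -0.4, 0.5]
gripper_width: 91.2
gripper_force: 0.0
```

Call:
send_rows([
  [[-0.003,0,0],[0,0,0]],
  [[-0.003,0,0],[0,0,0]],
])

```text
time_s: 32.3
ee_pos: [479.2, -115.5, 18.8]
ee_rot: [180.0, -0.2, 178.8]
force: [-5.3, -0.5, 4.4]
gripper_width: 91.5
gripper_force: 2.7
```

Call:
send_rows([
  [[-0.003,0,0],[0,0,0]],
  [[0,0,0],[0,0,0]],
])

```text
time_s: 32.5
ee_pos: [479.3, -115.4, 18.7]
ee_rot: [179.9, -0.4, 178.8]
force: [-6.8, 0.4, 5.5]
gripper_width: 91.4
gripper_force: 3.4
```

Call:
send_rows([
  [[-0.004,0,0],[0,0,0]],
  [[0,0,0],[0,0,0]],
])

```text
time_s: 32.7
ee_pos: [479.5, -115.3, 18.5]
ee_rot: [179.9, -0.6, 178.8]
force: [-11.9, -0.5, 8.1]
gripper_width: 91.2
gripper_force: 5.2
```

Call:
send_rows([
  [[0.03,0,0],[0,0,0]],
  [[0.02,0,-0.04],[0,0,0]],
  [[0,0,-0.094],[0,0,0]],
  [[0,0,-0.094],[0,0,0]],
  [[0,0,-0.094],[0,0,0]],
  [[0,0,-0.094],[0,0,0]],
  [[-0.04,0,-0.09],[0,0,0]],
  [[-0.09,0,0],[0,0,0]],
  [[-0.09,0,0],[0,0,0]],
  [[-0.09,0,0],[0,0,0]],
])

```text
time_s: 33.7
ee_pos: [616.3, -118.6, 272.9]
ee_rot: [-180.0, 0.1, 178.8]
force: [-0.0, -0.5, 1.2]
gripper_width: 91.3
gripper_force: 0.0
```

Call:
send_rows([
  [[0,0,0],[0,0,0]],
  [[0,0,0],[0,0,0]],
  [[0,0,0],[0,0,0]],
])

```text
time_s: 34.0
ee_pos: [613.6, -118.6, 272.0]
ee_rot: [180.0, -0.0, 178.8]
force: [0.6, -0.2, 0.2]
gripper_width: 90.8
gripper_force: 0.0
```

```bash
python3 mod.py w6
python3 - <<'E'
import cv2,numpy as np
from h import *
a=cv2.imread("pics/w6.png")[60:360,180:620];a=cv2.resize(a,(560,382),interpolation=cv2.INTER_CUBIC)
f=grab_frame("side");b=cv2.resize(f[185:285,190:300,::-1],(240,218),interpolation=cv2.INTER_CUBIC)
o=np.zeros((382,800,3),np.uint8);o[:,:560]=a;o[:218,560:]=b;cv2.imwrite("pics/fin.png",o)
E
```

```text
tcp stand [[  -6.8 -183.5]] [ 613.6 -118.6  272. ] [ 1.8000e+02 -4.0000e-02  1.7879e+02] 34.0
```

View pics/fin.png

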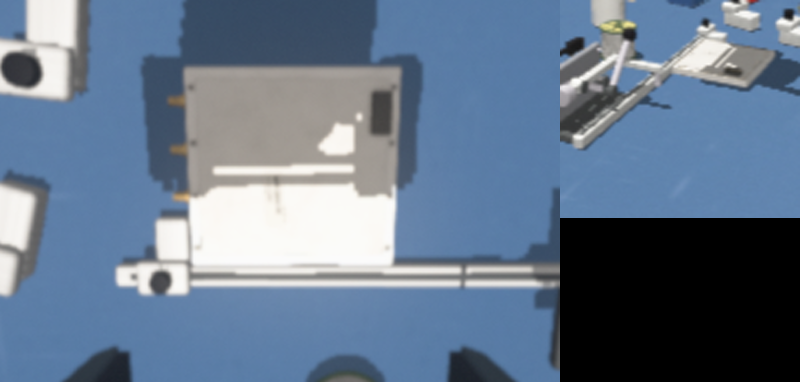

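The last picture shows the module against the rail and the stop's nose at (190,240), and in the side inset the beam is held up. I'll check the gaps numerically.

Run:
```python
from mod import *
import pickle
c,f,_=pickle.load(open("w6.pkl","rb"));r0=f[...,0].astype(int);b=f[...,2].astype(int)
print("rail boundary columns (R-channel along rows), sy:")
for y in(-240,-220,-200,-180,-160,-140,-122):
    p=proj(c,np.r_[W((-4,y)),12])[0];u=int(round(p[0]));v=int(round(p[1]));print(y,(u,v),r0[v-3:v+8,u].tolist())
print("stop boundary:")
for x in(-28,-24,-20,-16,-10):
    p=proj(c,np.r_[W((x,-250)),14])[0];u=int(round(p[0]));v=int(round(p[1]));print(x,(u,v),r0[v,u-7:u+8].tolist(),b[v,u-7:u+8].tolist())
# left edge direction
P=[]
for x in range(-110,-6,4):
    p=proj(c,np.r_[W((x,-115)),12])[0];v=int(round(p[1]));row=r0[v];a=int(p[0])-10
    g=np.diff(row[a:a+20]);k=a+int(np.argmin(g));P.append(S(ray(c,[k+.5,v],12))[0])
P=np.array(P);k=np.polyfit(P[:,0],P[:,1],1);print("left edge angle deg vs rail normal",np.degrees(k[0]),"y at -62",np.polyval(k,-62))
```

```text
rail boundary columns (R-channel along rows), sy:
-240 (218, 168) [250, 250, 251, 251, 250, 248, 237, 222, 226, 220, 174]
-220 (233, 168) [251, 251, 251, 251, 251, 249, 238, 223, 229, 228, 196]
-200 (248, 168) [251, 251, 251, 251, 251, 249, 238, 225, 234, 240, 224]
-180 (263, 168) [249, 248, 250, 251, 249, 240, 215, 210, 232, 240, 224]
-160 (278, 168) [251, 251, 251, 251, 249, 237, 204, 203, 227, 224, 180]
-140 (293, 168) [251, 251, 251, 251, 251, 248, 238, 223, 228, 223, 179]
-122 (307, 168) [248, 250, 250, 251, 251, 248, 237, 222, 229, 229, 195]
stop boundary:
-28 (210, 150) [240, 241, 242, 242, 237, 222, 193, 207, 241, 249, 251, 251, 250, 250, 251] [234, 234, 236, 237, 232, 214, 184, 197, 236, 247, 249, 249, 248, 246, 246]
-24 (210, 153) [250, 250, 250, 250, 248, 236, 207, 191, 227, 247, 250, 251, 250, 250, 251] [246, 246, 247, 247, 245, 231, 197, 183, 223, 245, 249, 249, 248, 246, 246]
-20 (210, 156) [249, 250, 250, 250, 248, 238, 210, 180, 216, 244, 250, 250, 249, 248, 250] [246, 246, 247, 247, 245, 232, 200, 174, 212, 244, 250, 250, 247, 244, 244]
-16 (210, 159) [249, 250, 250, 250, 249, 241, 214, 176, 206, 242, 250, 249, 245, 240, 247] [245, 246, 246, 247, 245, 235, 204, 171, 204, 242, 249, 249, 243, 234, 241]
-10 (210, 164) [249, 250, 250, 250, 249, 244, 222, 185, 203, 237, 244, 243, 244, 247, 250] [246, 246, 246, 247, 246, 239, 214, 178, 198, 234, 239, 235, 236, 241, 246]
left edge angle deg vs rail normal 0.41537423085590186 y at -62 -114.39176084626972
```

```bash
python3 -c "
from workcell import *
print(job_done())"
```

```text
the job is handed in; nothing more can be done
None
```

The job is handed in. The module was slid to the rail and centred under the feeler (measured within about 0.3 mm), the beam was lowered onto it for over a second and raised again by its lever, and the module now lies flush with the rail against the end stop.

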